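# Clip a module into the tilting board holder and set it for inspection

### The arm

A 7-joint arm with a two-finger parallel gripper is mounted at the origin on the work surface. World frame = base frame: x ahead of the robot, y to its left, z up, the work surface at z = 0. Lengths are in m, angles in rad, forces in N, time in s.
With the tool pointing down it reaches from about 0.4 to 0.875 m from the base axis. Payload 19.3 kg.
Tool frame: the origin (TCP) lies midway between the tips of the shut fingers; the grasp point (between the pads) lies 19 mm behind it; x points along the fingers, y is the direction in which the jaws open and shut, and the axes are right-handed (so a half turn about x gives the same grasp; the last joint's range is limited). The gripper opens to 85 mm and grips with 20 to 120 N. Pads are 22 mm wide; open, the fingers measure 114 mm over their backs; the gripper's body (76 mm by 85 mm) begins 54 mm behind the grasp point. The pads swing forward as they close: fully open they stand 13 mm farther back than shut.
Start: joints at [-1.404, 0.521, -0.036, 1.599, 0.021, 1.021, -0.113], TCP at [0.147, 0.608, 0.231] pointing down, gripper open.
Joint ranges: [-2.91, 2.91], [-0.3, 2.13], [-1.5, 1.42], [0.17, 2.43], [-1.26, 4.41], [0.16, 1.93], [-2.52, 2.52]. Speed limits (rad/s): [1.89, 1.89, 2.39, 2.39, 3.01, 3.01, 3.01].

### API

Orientations are given as [roll, pitch, yaw] about the fixed x, y, z axes, in that order (R = Rz(yaw) Ry(pitch) Rx(roll)).
In Python, from workcell import telemetry, vision, workorder gives the robot as it stands. The module is installed in compiled form; this text tells all that it offers.
- The arm moves only by the tool play_rows, never from a script. Its argument "deltas" is a list of rows, each a list of 7 numbers: the shift along the world's x, y, z in mm, then the turn, a rotation vector about the world's x, y, z in degrees, then the finger opening in mm, from 0 to 85.4. In form: [[x, y, z, wx, wy, wz, jaw], ...]. A call has 1 to 8 rows; each row shifts and turns the commanded pose from where the row before left it; what a row does not reach is not made up. A row lasts 1/8 s, in which the tool goes at most 62.5 mm and 10.7 degrees, less where a joint would pass 70% of its speed; a pose out of reach is approached as far as the arm can. A call with a gripper value outside its range is refused whole. The fingers move at their own pace and stop on an object; "grip_force" is the grip in N (left out, the last holds). Time passes only in rows, so rows that do not move let the fingers close. It gives the time, the measured TCP pose, the force and the opening at its end, in the units of the state.
- telemetry.observe(): the state, without advancing time (a new reading comes with each control period).
- vision.grab_frame(name): name is "side" or "top"; returns the picture (480x640x3 uint8, red, green, blue); there is no depth.
- vision.camera_info(name): a dict with "mtx" (3x3 intrinsics, pixels), "k1" (the pictures are not rectified: a ray, as slopes to the right and down, at radius r is drawn at 1 + k1 r^2 times it, then the intrinsics apply), "rvec" (rotation vector, rad) and "tvec" (3), from world to camera coordinates, as OpenCV has them. Camera axes: x right, y down, z forward; pixel columns grow to the right and rows downward; lengths in m; the calibration is good to about 2 mm. A picture is of the moment at which its call begins. camera_info takes no time and is no camera call.
- workorder.job_done(): hands the job in, once; it reports no verdict.
The state is a dict: "clock": time; "qpos": joint angles; "qd": joint speeds; "joint_efforts": joint torques, N m; "position": TCP position; "tool_rot": TCP orientation; "force": force on the tool from outside, world axes, zero at the start; "moment": the same for the moment, N m; "grip_width": finger opening in m.
Only numpy, scipy, OpenCV 4.12 (cv2) and the standard library are available. Lean on these libraries where they do the work, as an engineer would, in place of code of your own. Each camera call takes 0.05 s, during which the arm holds its last target. There are 200 camera calls.

### The job

Lay the circuit board with the finned heat sink flat in the recess of the aluminium board holder, fold the open retaining frame over it and press its free edge down gently until it snaps under the roller catch, then stop pushing; push the frame, do not grip it. Then lift the holder's bed by its bar to a tilt of 40 degrees and let go, so that it stays there with the board clipped in. Leave the other board, the solder spool and the jar alone.

Things in the scene. Friction and masses are not known exactly. Their poses are not given: they have to be found in the camera images.
- board: The task's green circuit board, 80 (x) x 60 (y) x 4 mm, about 110 g, with a bare aluminium finned heat sink 28 x 28 mm in its middle, from 4 to 22 mm above the underside (grip it there; parts beside it are 1 mm high). Origin: centre of the underside, z up. It lies on the bench mat, whose top is 3 mm above the work surface. In the holder either way round (half turn) is right.
- jig: Fixed aluminium base of the board holder, 195 x 150 x 12 mm, on the mat. Origin: near its centre, on its underside. x points to the back (to the bed's tilt hinge), y to the side of the retaining frame's hinge, z up.
- nest (a point): On the bed (moves with it): centre of the recess floor, 40 mm above the base's underside when flat; axes as the jig's when the bed is flat. The recess is 88 (x) x 68 (y) mm inside, with dark rails 6 mm high and 6 mm wide all round, so that the board has 4 mm of play on every side.
- lid_hinge (a point): On the bed: middle of the retaining frame's hinge axis, which runs along the nest's x axis; 55 mm to the +y side of the nest and 6 mm above its floor.
- lid (a joint): Angle of the retaining frame, rad: 0 = shut, flat on the recess rails; 2.0 to 2.3 at the start = standing open, leaning outward to +y. Its stiff hinge (about 0.13 N m) stays where it is left. At about 0.09 its lip meets the catch, near 0.045 it is past the peak, then it snaps to 0.
- frame: Dark grey retaining frame, 110 (along hinge) x 115 x 6 mm. Origin mid hinge axis; shut, it reaches 115 mm to -y, underside level with the axis. Window 60 x 52 mm, 29 to 81 mm from the hinge (heat sink stands through it); then the solid free bar, with a steel lip 118 mm out. Press the bar's middle 85-105 mm out: the catch takes 12 to 16 N. Over 45 N, or gripping it, spoils it.
- catch (a joint): Outward travel of the spring roller catch, m: 0 at rest; it moves out about 2.5 mm while the frame's lip passes, then springs back to 0. It stands at the middle of the bed's -y edge, 60 mm and more from the nest, its top 20 mm above the nest floor (8 mm above the shut frame's top).
- bed_hinge (a point): Middle of the bed's tilt axis, at the back of the base, 75 mm from the jig's origin along x and 35 mm above its underside; the axis runs along the jig's y.
- bed (a joint): Tilt of the bed, rad: 0 = flat on its stop (start), grows as the front (-x) edge rises; 0.698 = 40 degrees. A friction hinge (about 0.9 N m): it takes some 8 N at the bar to lift and stays where it is left.
- lift_bar (a point): Middle of the round steel bar (10 mm thick, 72 mm long along y) across the bed's front, 32 mm clear of the bed; 172 mm from the tilt axis to -x and 6 mm above it when flat. Rods at its ends join it to the bed (62 mm clear between them); under it only the mat, 36 mm below. Grip it from above, fingers closing along the jig's x; it can turn between the fingers.
- flat_board: Bystander: another green board, 105 x 50 x 5 mm, with four flat black chips and no heat sink. Origin: centre of the underside. Leave it.
- spool: Bystander: grey solder spool, 60 mm across, 46 mm high. Origin: centre of the underside. Leave it.
- jar: Bystander: white plastic jar, 56 mm across, 60 mm high. Origin: centre of the underside. Leave it.
There are look-alikes about, which are no part of the job. What is meant by the board is not black or blue, and is the larger of those in its own colour.

How it is judged:
By the outcome, as a careful person would: the job done as asked, in the order asked, and still so for the second after the job is handed in, with the robot touching nothing.
It also fails if it takes over 61 s, if anything falls off the work surface, if the arm or the gripper's body presses on something with over 40 N, if the wrist force passes 120 N, or if a joint passes its speed limit or range.

## Working session

There is one attempt and no reset: what is moved stays moved. The work goes in short steps, Python scripts to look and compute and a tool call to move; the robot and the scene stay as the last step left them, time stands still between calls to the robot, and variables do not carry over. Pictures are saved under pics/ and viewed, about 8 in all and at most 12, crops included, and the job is handed in when it is done.

Besides the shell and the picture viewer there is one more tool, called after ">>>" as name(argument=value, ...), one argument or row to a line, values as JSON. play_rows: Moves the arm, as the interface text tells. Its arguments: {"type":"object","properties":{"deltas":{"type":"array","items":{"type":"array","items":{"type":"number"}}},"grip_force":{"type":"number"}},"required":["deltas"]}

```bash
mkdir -p pics; cat > h.py <<'E'
import numpy as np, cv2
from workcell import telemetry, vision, workorder
def grab(n,f):
    im=vision.grab_frame(n); cv2.imwrite('pics/'+f+'.png',cv2.cvtColor(im,cv2.COLOR_RGB2BGR)); return im
def cam(n):
    c=vision.camera_info(n); R=cv2.Rodrigues(np.array(c['rvec'],float))[0]; return np.array(c['mtx']),float(c['k1']),R,np.array(c['tvec'],float).ravel()
def ray(n,uv):
    K,k1,R,t=cam(n); d=np.array([k1,0,0,0.])
    p=cv2.undistortPoints(np.array(uv,float).reshape(-1,1,2),K,d).reshape(-1,2)
    return -R.T@t,(np.c_[p,np.ones(len(p))])@R
def onz(n,uv,z):
    o,d=ray(n,uv); return o+d*((z-o[2])/d[:,2])[:,None]
def proj(n,P):
    K,k1,R,t=cam(n)
    return cv2.projectPoints(np.array(P,float).reshape(-1,1,3),cv2.Rodrigues(R)[0],t,K,np.array([k1,0,0,0.]))[0].reshape(-1,2)
E
python3 - <<'E'
from h import *
grab('top','t0');grab('side','s0')
for n in('top','side'):
    K,k1,R,t=cam(n);print(n,K.round(1).tolist(),k1,-R.T@t,R[2])
print(telemetry.observe())
E
```

```text
top [[598.7, 0.0, 324.4], [0.0, 598.7, 234.2], [0.0, 0.0, 1.0]] 0.05311509111939315 [ 0.4458717  -0.04987018  1.06918282] [ 0.11021589  0.0239289  -0.99361958]
side [[452.6, 0.0, 319.1], [0.0, 452.6, 230.7], [0.0, 0.0, 1.0]] -0.04470444500945823 [0.27499218 0.57600712 0.60901248] [ 0.28935809 -0.73107347 -0.61790249]
{'clock': 0.1, 'qpos': array([-1.40422434,  0.52193342, -0.03629742,  1.59994229,  0.02120999,
        1.02110209, -0.11280868]), 'qd': array([ 0.00028382, -0.00218873, -0.00076976, -0.0010725 , -0.00172517,
       -0.00073804, -0.00123408]), 'joint_efforts': array([ 3.95336567e-03, -9.28481841e+01,  1.98420346e+00, -3.70526040e+01,
        1.81462057e-02,  5.41003305e-03,  2.10921661e-05]), 'position': array([0.14658643, 0.60726084, 0.23079983]), 'tool_rot': array([-1.47737304,  1.56979624, -1.71418565]), 'force': array([ 0.73562935,  0.41788227, -0.88992834]), 'moment': array([ 0.02976824,  0.02770808, -0.03810348]), 'grip_width': 0.08524769245522515}
```

View pics/t0.png

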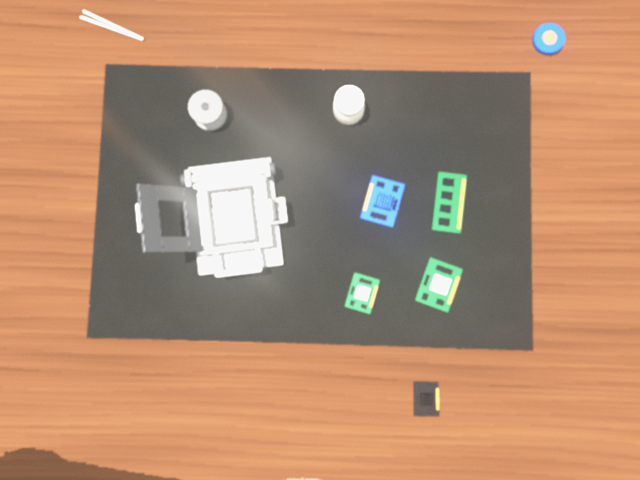

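View pics/s0.png

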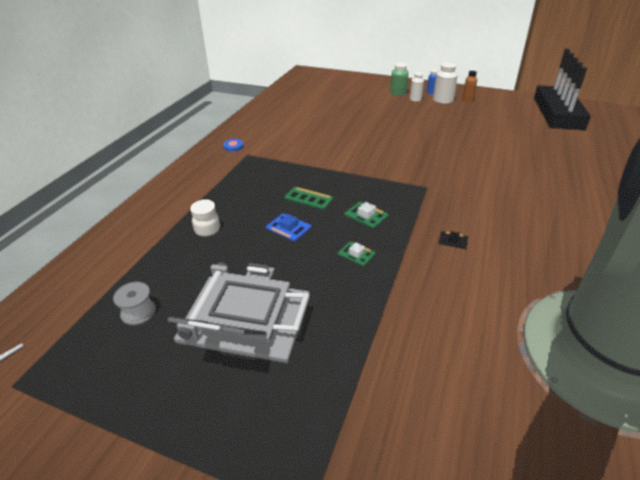

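The possible targets in the top view are:
- the large green board with heat sink at (440,285)
- a small green look-alike at (362,293)
- a blue board at (383,201)
- a black board at (427,399)
- the flat green board with four chips at (450,203)

I choose (440,285). The holder is at (237,215): frame hinge to the left (+y), catch to the right at (283,210), lift bar at the bottom (~240,265).

```bash
python3 - <<'E'
from h import *
im=cv2.imread('pics/t0.png')
hsv=cv2.cvtColor(im,cv2.COLOR_BGR2HSV)
m=cv2.inRange(hsv,(45,90,60),(85,255,255))
cs,_=cv2.findContours(cv2.morphologyEx(m,cv2.MORPH_CLOSE,np.ones((7,7))),cv2.RETR_EXTERNAL,cv2.CHAIN_APPROX_NONE)
for c in cs:
    if cv2.contourArea(c)<200: continue
    P=onz('top',c.reshape(-1,2),0.007)[:,:2]*1000
    print(cv2.minAreaRect(c)[0],cv2.minAreaRect(P.astype(np.float32)))
# heatsink
g=cv2.cvtColor(im,cv2.COLOR_BGR2GRAY)
w=cv2.inRange(hsv,(0,0,170),(180,40,255)); w[:, :415]=0; w[:,465:]=0; w[:255]=0; w[:315][:0]=0; w[315:]=0
cs,_=cv2.findContours(w,cv2.RETR_EXTERNAL,cv2.CHAIN_APPROX_NONE); c=max(cs,key=cv2.contourArea)
print('sink',cv2.minAreaRect(onz('top',c.reshape(-1,2),0.025)[:,:2].astype(np.float32)*1000))
a=cv2.resize(im[140:290,120:300],None,fx=3.2,fy=3.2,interpolation=cv2.INTER_CUBIC)
b=cv2.resize(im[250:320,405:475],(224,224),interpolation=cv2.INTER_CUBIC)
o=np.zeros((480,800,3),np.uint8);o[:,:576]=a;o[:224,576:]=b
o=(255*(o/255.)**1.6).astype(np.uint8)
cv2.imwrite('pics/c0.png',o)
E
```

```text
(361.7168884277344, 292.7679748535156) ((461.5590515136719, -92.9566421508789), (47.55570602416992, 63.05615997314453), 74.62088775634766)
(438.46466064453125, 284.5169372558594) ((479.97149658203125, -227.03573608398438), (61.38471603393555, 81.51936340332031), 71.43385314941406)
(448.7134094238281, 202.0792694091797) ((627.0940551757812, -244.411376953125), (51.296234130859375, 107.26824951171875), 84.17918395996094)
sink ((480.0199890136719, -226.82662963867188), (32.342716217041016, 31.751327514648438), 71.95682525634766)
```

View pics/c0.png

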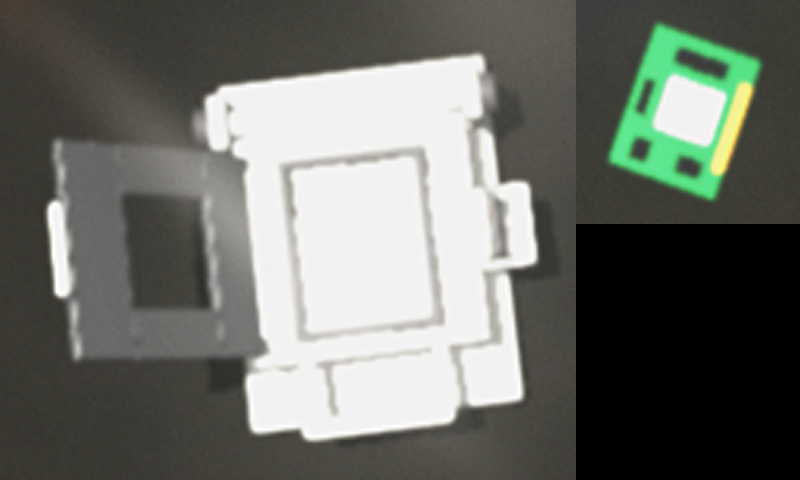

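The crop confirms it: a green 61 x 81 mm board with a bare square sink and a yellow connector strip. The recess ring is at about crop (363,244), which is full-image (233.5,216).

```bash
python3 - <<'E'
from h import *
im=cv2.imread('pics/t0.png');g=cv2.cvtColor(im,cv2.COLOR_BGR2GRAY)
for th in(200,215,225,235):
    m=(g<th).astype(np.uint8)*255
    k=np.zeros_like(m);k[184:250,205:262]=255;m&=k
    n,l,s,ce=cv2.connectedComponentsWithStats(m)
    # component enclosing center: biggest bbox containing (233,216)
    for i in range(1,n):
        x,y,w,h,a=s[i]
        if x<225 and x+w>242 and y<205 and y+h>228:
            c=np.argwhere(l==i)[:,::-1].astype(float)
            P=onz('top',c,0.049)[:,:2]*1000
            print(th,s[i],cv2.minAreaRect(P.astype(np.float32)))
# corner points by hand
c=np.array([[282,165],[425,148],[443,322],[303,340]])/3.2+[120,140]
P=onz('top',c,0.049)*1000;print(P[:,:2],P.mean(0));
print([np.linalg.norm(P[i]-P[(i+1)%4]) for i in range(4)])
# lip and bar
q=np.array([[49,203],[63,297],[330,415],[305,440],[455,412]])/3.2+[120,140]
print(onz('top',q,0.15)*1000);print(onz('top',q,0.044)*1000)
s=cv2.imread('pics/s0.png');
cv2.imwrite('pics/cs0.png',cv2.resize(s[250:370,160:320],None,fx=5,fy=5,interpolation=cv2.INTER_CUBIC))
E
```

```text
225 [208 186  51  61 428] ((586.9558715820312, 133.55201721191406), (98.0317611694336, 78.99897003173828), 8.418477058410645)
235 [207 186  52  61 589] ((587.0482177734375, 133.72930908203125), (99.32029724121094, 80.03329467773438), 8.646360397338867)
[[628.17792273 178.05902537]
 [639.42134458 101.0006216 ]
 [545.03244775  87.52616586]
 [533.45764615 162.19472449]] [586.5223403  132.19513433  49.        ]
[np.float64(77.87433548588851), np.float64(95.34581690894203), np.float64(75.56037109315413), np.float64(96.03961077875847)]
[[588.52635123 267.76647337 150.        ]
 [542.74829711 258.18491952 150.        ]
 [488.96362099 126.46253406 150.        ]
 [476.68463384 137.89507587 150.        ]
 [491.93582958  66.41142344 150.        ]]
[[604.97726086 304.39627641  44.        ]
 [553.92008964 293.70977947  44.        ]
 [493.93297419 146.79719182  44.        ]
 [480.23797641 159.54813234  44.        ]
 [497.24793735  79.82099776  44.        ]]
```

View pics/cs0.png

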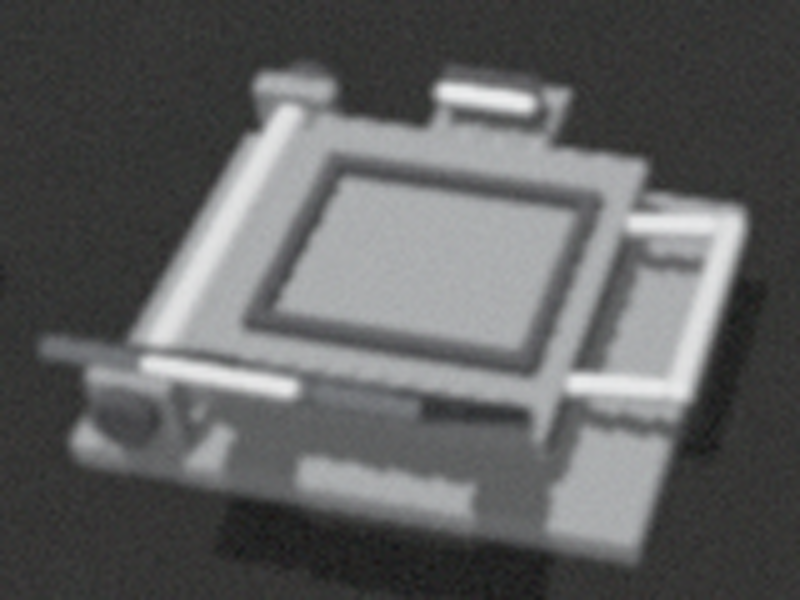

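The side crop shows the frame edge-on at the lower left. The catch is at the top (490,95), the bar runs at the right from (742,212) to (683,395), and the recess ring corners are clear.

```bash
python3 - <<'E'
from h import *
f=lambda p:np.array(p)/5+[160,250]
P=onz('side',f([[330,155],[605,190],[537,375],[243,325]]),0.049)*1000
print(P[:,:2].round(1),P.mean(0).round(1),cv2.minAreaRect(P[:,:2].astype(np.float32)))
print('bar side',onz('side',f([[735,215],[685,390]]),0.047)*1000)
from scipy.spatial.transform import Rotation as Ro
s=telemetry.observe();R=Ro.from_euler('xyz',s['tool_rot']).as_matrix();print(R.round(3),np.degrees(np.arctan2(R[1,1],R[0,1])))
n=np.array([587,133.5]);X=np.array([.989,.148]);Y=np.array([-.148,.989])
print('board side check',proj('side',[[.480,-.227,.025]]),proj('top',[[.480,-.227,.025]]))
E
```

```text
[[640.9 103.2]
 [542.2  85.4]
 [528.2 167.8]
 [627.8 182.4]] [584.8 134.7  49. ] ((584.7967529296875, 135.01966857910156), (100.61432647705078, 83.5148696899414), 9.625144004821777)
bar side [[496.205225    79.29360972  47.        ]
 [482.35480125 155.58138707  47.        ]]
[[-0.     0.235  0.972]
 [-0.001  0.972 -0.235]
 [-1.    -0.001  0.   ]] 76.4316345270851
board side check [[365.77411744 207.86596877]] [[440.06671308 284.04590493]]
```

>>> play_rows(
  deltas=[
    [30,-41,2,0,0,-5,50],
    [30,-41,2,0,0,-5,50],
    [30,-41,2,0,0,-5,50],
    [30,-41,2,0,0,-5,50],
    [30,-41,2,0,0,-5,50],
    [30,-41,2,0,0,-5,50],
    [30,-41,2,0,0,-5,50],
    [30,-41,2,0,0,-5,50],
  ],
)

```text
clock: 1.1
position: [0.3873, 0.2781, 0.2473]
tool_rot: [-2.547, 1.571, 2.798]
force: [0.8, 1.4, 0.0]
grip_width: 0.0501
```

>>> play_rows(
  deltas=[
    [30,-41,2,0,0,-5,50],
    [30,-41,2,0,0,-5,50],
    [3,-43,0,0,0,-4.5,50],
    [3,-43,0,0,0,-4.5,50],
    [3,-43,0,0,0,-4.5,50],
    [3,-43,0,0,0,-4.5,50],
    [3,-43,0,0,0,-4.5,50],
    [3,-43,0,0,0,-4.5,50],
  ],
)

```text
clock: 2.1
position: [0.4645, -0.0618, 0.2513]
tool_rot: [-2.212, 1.571, 2.488]
force: [0.4, 1.1, -0.4]
grip_width: 0.0502
```

>>> play_rows(
  deltas=[
    [3,-43,-30,0,0,-4.5,50],
    [3,-43,-30,0,0,-4.5,50],
    [3,-43,-30,0,0,-4.5,50],
    [3,-43,-20,0,0,-4.5,50],
    [0,0,0,0,0,0,50],
    [0,0,0,0,0,0,50],
  ],
)

```text
clock: 2.85
position: [0.4765, -0.2321, 0.1411]
tool_rot: [-1.844, 1.57, 2.545]
force: [0.6, 0.1, 1.2]
grip_width: 0.0499
```

>>> play_rows(
  deltas=[
    [3.5,5,-30,0,0,0,50],
    [0,0,-30,0,0,0,50],
    [0,0,-30,0,0,0,50],
    [0,0,-1,0,0,0,50],
    [0,0,0,0,0,0,50],
  ],
)

```text
clock: 3.48
position: [0.4807, -0.2271, 0.0514]
tool_rot: [1.747, 1.57, -0.147]
force: [-0.0, 0.6, 0.2]
grip_width: 0.0498
```

```bash
python3 - <<'E'
from h import *
from scipy.spatial.transform import Rotation as Ro
s=telemetry.observe();R=Ro.from_euler('xyz',s['tool_rot']).as_matrix();print(s['position'],R.round(3).tolist(),np.degrees(np.arctan2(R[1,1],R[0,1])),s['qpos'])
im=cv2.cvtColor(grab('side','s1'),cv2.COLOR_RGB2BGR)
cv2.imwrite('pics/cs1.png',cv2.resize(im[150:250,320:420],None,fx=5,fy=5,interpolation=cv2.INTER_CUBIC))
E
```

```text
[ 0.48071648 -0.22713877  0.05144752] [[0.001, 0.948, -0.318], [-0.0, -0.318, -0.948], [-1.0, 0.001, -0.0]] -18.515833737220447 [ 0.03711896  0.69530896  0.40999737  1.9902271  -0.50608012  0.55531264
  0.47593387]
```

View pics/cs1.png

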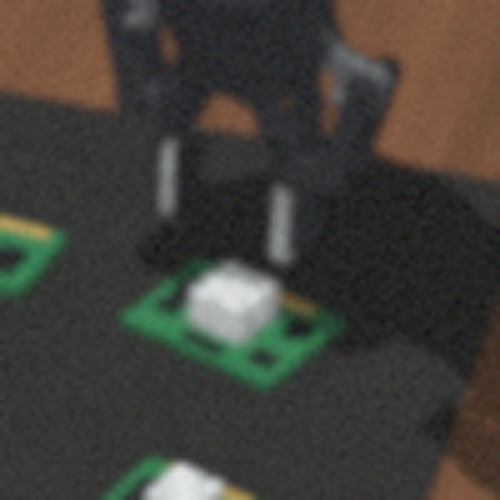

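The fingers straddle the sink at crop (235,300), with the jaws lined up along its long axis. I'll descend and grip.

>>> play_rows(
  deltas=[
    [0,0,-15,0,0,0,50],
    [0,0,-15,0,0,0,50],
    [0,0,-11.5,0,0,0,50],
    [0,0,0,0,0,0,50],
    [0,0,0,0,0,0,24],
    [0,0,0,0,0,0,24],
    [0,0,0,0,0,0,24],
    [0,0,0,0,0,0,24],
  ],
  grip_force=50,
)

```text
clock: 4.53
position: [0.4803, -0.2276, 0.0092]
tool_rot: [1.61, 1.57, -0.285]
force: [-1.8, -0.7, 6.5]
grip_width: 0.027
```

>>> play_rows(
  deltas=[
    [0,0,0,0,0,0,24],
    [0,0,15,0,0,0,24],
    [0,0,25,0,0,0,24],
    [0,0,30,0,0,0,24],
    [0,0,30,0,0,0,24],
    [0,0,30,0,0,0,24],
  ],
)

```text
clock: 5.28
position: [0.4801, -0.2274, 0.1407]
tool_rot: [1.972, 1.57, 0.077]
force: [0.2, -0.4, -1.5]
grip_width: 0.0271
```

>>> play_rows(
  deltas=[
    [13.2,45.2,0,0,0,3.5,24],
    [13.2,45.2,0,0,0,3.5,24],
    [13.2,45.2,0,0,0,3.5,24],
    [13.2,45.2,0,0,0,3.5,24],
    [13.2,45.2,0,0,0,3.5,24],
    [13.2,45.2,0,0,0,3.5,24],
    [13.2,45.2,0,0,0,3.5,24],
    [13.2,45.2,0,0,0,3,24],
  ],
)

```text
clock: 6.28
position: [0.586, 0.1356, 0.1399]
tool_rot: [1.336, 1.57, -0.077]
force: [0.6, 0.3, -1.8]
grip_width: 0.0273
```

>>> play_rows(
  deltas=[
    [0,0,-20,0,0,0,24],
    [0,0,-20,0,0,0,24],
    [0,0,-20,0,0,0,24],
    [0,0,0,0,0,0,24],
    [0,0,0,0,0,0,24],
  ],
)

```text
clock: 6.9
position: [0.5861, 0.134, 0.0795]
tool_rot: [1.537, 1.57, 0.122]
force: [0.8, 0.5, -1.6]
grip_width: 0.0266
```

```bash
python3 - <<'E'
from h import *
from scipy.spatial.transform import Rotation as Ro
s=telemetry.observe();R=Ro.from_euler('xyz',s['tool_rot']).as_matrix();print(s['position'],np.degrees(np.arctan2(R[1,1],R[0,1])))
im=cv2.cvtColor(grab('side','s2'),cv2.COLOR_RGB2BGR);t=cv2.cvtColor(grab('top','t2'),cv2.COLOR_RGB2BGR)
o=np.zeros((480,800,3),np.uint8)
o[:,:500]=cv2.resize(im[240:360,185:310],(500,480),interpolation=cv2.INTER_CUBIC)
o[:,500:]=cv2.resize(t[160:288,195:275],(300,480),interpolation=cv2.INTER_CUBIC)
cv2.imwrite('pics/cs2.png',o)
E
```

```text
[0.58609971 0.1340013  0.07951046] 8.912804249704708
```

View pics/cs2.png

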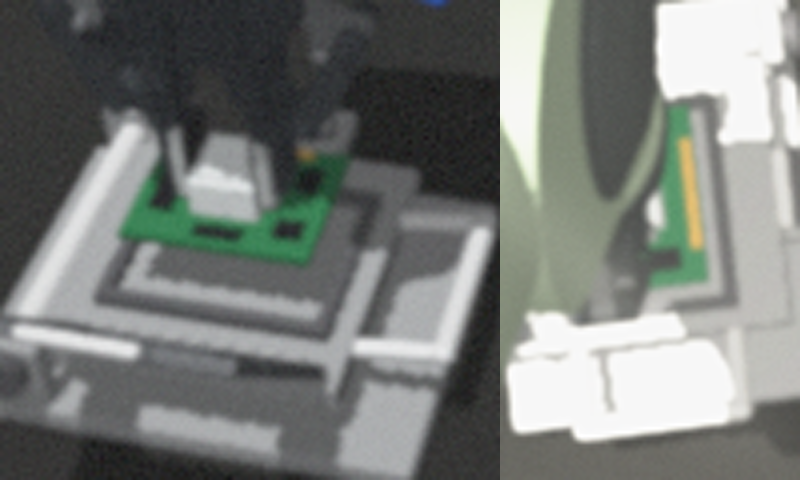

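The board sits about 24 mm above the recess and roughly aligned with it. I'll check that with numbers from both views.

```bash
python3 - <<'E'
from h import *
P=onz('side',np.array([[120,237],[310,264],[350,152]])/4+[185,240],0.0765)*1000
print(P.round(1),np.degrees(np.arctan2(*(P[0]-P[1])[[1,0]])),np.degrees(np.arctan2(*(P[1]-P[2])[[1,0]])),'ctr',(P[0]+P[2])/2)
im=cv2.imread('pics/t2.png')
f=lambda p:np.array(p)/3.75+[195,160]
T=onz('top',f([[690,108],[708,283]])-[500/3.75,0],0.0775)*1000;print('board right edge top',T.round(1))
Q=onz('top',f([[706,100],[736,300]])-[500/3.75,0],0.049)*1000;print('rail right mid top',Q.round(1))
th=np.radians(9);X=np.array([np.cos(th),np.sin(th)]);Y=np.array([-X[1],X[0]])
for A in(T,Q):print('y offs from (586,134):',(A[:,:2]-[586,134])@Y, 'ang',np.degrees(np.arctan2(*(A[0]-A[1])[[1,0]])))
E
```

```text
[[618.5 169.2  76.5]
 [540.  155.7  76.5]
 [552.4  93.   76.5]] 9.741558841763963 101.1958970183229 ctr [585.45758398 131.11571879  76.5       ]
board right edge top [[629.4 108.7  77.5]
 [550.6  97.4  77.5]]
rail right mid top [[638.6 106.   49. ]
 [546.1  88.4  49. ]]
y offs from (586,134): [-31.81589765 -30.65552635] ang 8.164706683514746
y offs from (586,134): [-35.91296714 -38.76036192] ang 10.733504306272879
```

>>> play_rows(
  deltas=[
    [0,1.8,-10,0,0,0.5,24],
    [0,0,-10,0,0,0,24],
    [0,0,-5,0,0,0,24],
    [0,0,-3,0,0,0,24],
    [0,0,0,0,0,0,24],
  ],
)

```text
clock: 7.62
position: [0.5857, 0.1358, 0.0506]
tool_rot: [-1.077, 1.571, -2.483]
force: [0.2, -0.2, -1.6]
grip_width: 0.027
```

>>> play_rows(
  deltas=[
    [0,0,-1,0,0,0,24],
    [0,0,-1,0,0,0,24],
    [0,0,0,0,0,0,24],
  ],
)

```text
clock: 8.0
position: [0.5859, 0.136, 0.0492]
tool_rot: [2.107, 1.57, 0.701]
force: [-2.2, -0.6, 5.3]
grip_width: 0.0264
```

>>> play_rows(
  deltas=[
    [0,0,0,0,0,0,45],
    [0,0,0,0,0,0,45],
    [0,0,5,0,0,0,45],
    [0,0,20,0,0,0,45],
    [0,0,40,0,0,0,45],
    [0,0,50,0,0,0,45],
    [0,-50,20,0,0,0,20],
    [0,-60,0,0,0,0,0],
  ],
)

```text
clock: 9.0
position: [0.5867, 0.0257, 0.187]
tool_rot: [1.669, 1.567, 0.265]
force: [1.2, -0.2, -0.5]
grip_width: 0.0093
```

>>> play_rows(
  deltas=[
    [-10,-60,0,0,0,0,0],
    [-20,-60,0,0,0,0,0],
    [-20,-40,0,0,0,0,0],
    [0,0,0,0,0,0,0],
  ],
)

```text
clock: 9.5
position: [0.5346, -0.1369, 0.1855]
tool_rot: [0.818, 1.569, -0.594]
force: [0.7, 0.5, 0.3]
grip_width: -0.0002
```

```bash
python3 - <<'E'
from h import *
im=cv2.cvtColor(grab('side','s3'),cv2.COLOR_RGB2BGR);t=cv2.cvtColor(grab('top','t3'),cv2.COLOR_RGB2BGR)
o=np.zeros((480,800,3),np.uint8)
o[:,:400]=cv2.resize(im[250:370,190:290],(400,480),interpolation=cv2.INTER_CUBIC)
o[:,400:]=cv2.resize(t[170:266,195:275],(400,480),interpolation=cv2.INTER_CUBIC)
cv2.imwrite('pics/cs3.png',o)
E
```

```text
(no output)
```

View pics/cs3.png

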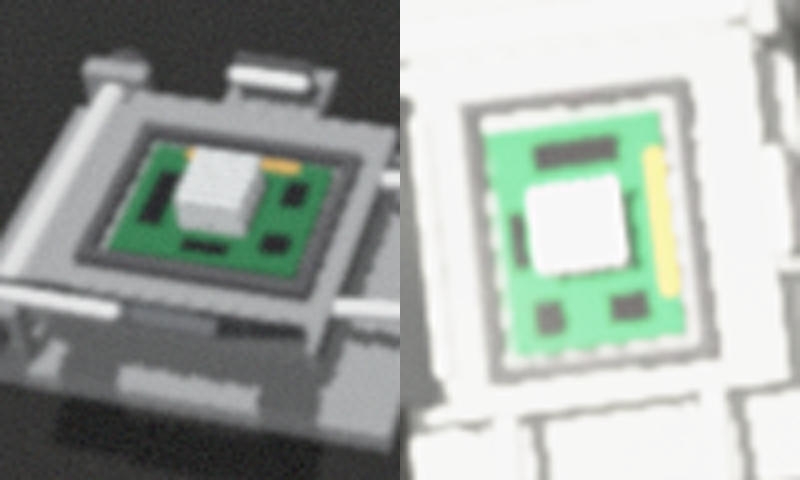

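The board lies flat inside the rails, with gaps on all sides. Next I'll go behind the frame (+y side) with the fingers shut.

>>> play_rows(
  deltas=[
    [3,54,8,0,0,0,0],
    [3,54,8,0,0,0,0],
    [3,54,8,0,0,0,0],
    [3,54,8,0,0,0,0],
    [3,54,8,0,0,0,0],
    [3,54,8,0,0,0,0],
    [3,54,0,0,0,0,0],
    [3,54,0,0,0,0,0],
  ],
)

```text
clock: 10.6
position: [0.5591, 0.3023, 0.2325]
tool_rot: [2.535, 1.57, 1.131]
force: [0.2, -0.4, -0.3]
grip_width: 0.0001
```

>>> play_rows(
  deltas=[
    [1,0,0,0,0,0,0],
    [0,0,-40,0,0,0,0],
    [0,0,-40,0,0,0,0],
    [0,0,-30,0,0,0,0],
    [0,0,0,0,0,0,0],
  ],
)

```text
clock: 11.22
position: [0.5597, 0.2989, 0.1205]
tool_rot: [-1.182, 1.568, -2.587]
force: [-0.1, 0.5, 0.7]
grip_width: -0.0001
```

>>> play_rows(
  deltas=[
    [1.9,-11.7,4,0,0,0,0],
    [1.9,-11.7,4,0,0,0,0],
    [1.9,-11.7,4,0,0,0,0],
    [1.9,-11.7,4,0,0,0,0],
    [1.9,-11.7,4,0,0,0,0],
  ],
)

```text
clock: 11.85
position: [0.5707, 0.2391, 0.1422]
tool_rot: [0.821, 1.571, -0.585]
force: [-0.4, 1.9, 1.1]
grip_width: 0.0001
```

>>> play_rows(
  deltas=[
    [1.9,-11.7,4,0,0,0,0],
    [1.9,-11.7,4,0,0,0,0],
    [1.9,-11.7,4,0,0,0,0],
  ],
)

```text
clock: 12.22
position: [0.5762, 0.2041, 0.1539]
tool_rot: [-1.091, 1.57, -2.497]
force: [0.1, 1.2, -0.6]
grip_width: -0.0003
```

>>> play_rows(
  deltas=[
    [2.1,-13.3,-1,0,0,0,0],
    [2.1,-13.3,-1,0,0,0,0],
    [2,-12.5,-4.4,0,0,0,0],
    [2,-12.5,-4.4,0,0,0,0],
  ],
)

```text
clock: 12.72
position: [0.5844, 0.1526, 0.1425]
tool_rot: [-1.376, 1.571, -2.782]
force: [-0.2, 1.3, 0.1]
grip_width: 0.0004
```

>>> play_rows(
  deltas=[
    [1.8,-11,-7.5,0,0,0,0],
    [1.8,-11,-7.5,0,0,0,0],
    [1.4,-8.7,-10.2,0,0,0,0],
    [1.4,-8.7,-10.2,0,0,0,0],
    [0,0,0,0,0,0,0],
  ],
)

```text
clock: 13.35
position: [0.5904, 0.1131, 0.1066]
tool_rot: [-1.243, 1.569, -2.65]
force: [-0.2, 0.3, 1.1]
grip_width: -0.0001
```

```bash
python3 - <<'E'
from h import *
im=cv2.cvtColor(grab('side','s4'),cv2.COLOR_RGB2BGR)
cv2.imwrite('pics/cs4.png',cv2.resize(im[200:370,160:330],(680,600)[::1] if 0 else (600,600),interpolation=cv2.INTER_CUBIC))
s=telemetry.observe();print(s['position'],s['force'])
E
```

```text
[0.59061498 0.11375862 0.10715615] [-0.52662925 -0.50903806 -0.06939643]
```

View pics/cs4.png

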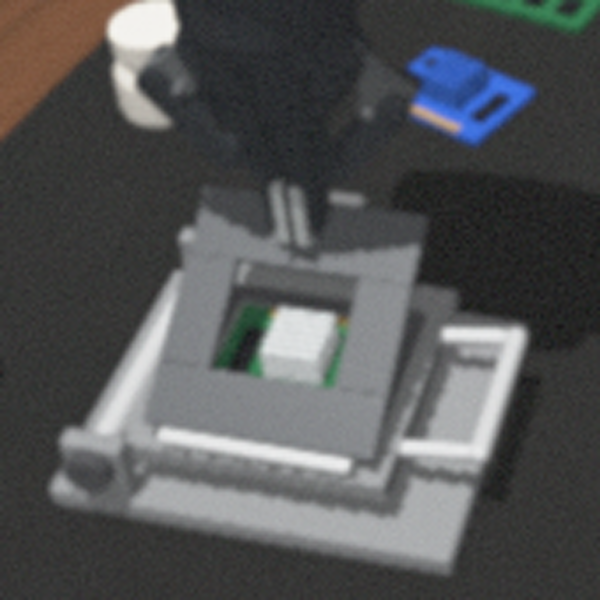

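>>> play_rows(
  deltas=[
    [-1,-3.9,-8.5,0,0,0,0],
    [-1,-3.9,-8.5,0,0,0,0],
    [0,-2.8,-8.5,0,0,0,0],
    [0,-2.8,-8.5,0,0,0,0],
    [0,0,0,0,0,0,0],
  ],
)

```text
clock: 14.02
position: [0.5883, 0.1003, 0.0728]
tool_rot: [-1.4, 1.569, -2.806]
force: [0.2, -0.2, 0.5]
grip_width: -0.0
```

>>> play_rows(
  deltas=[
    [0,-1,-3,0,0,0,0],
    [0,0,-3,0,0,0,0],
    [0,0,-1,0,0,0,0],
    [0,0,0,0,0,0,0],
  ],
)

```text
clock: 14.52
position: [0.5888, 0.0997, 0.0666]
tool_rot: [-2.219, 1.571, 2.658]
force: [0.1, -0.1, 0.1]
grip_width: 0.0002
```

>>> play_rows(
  deltas=[
    [0,0,-1,0,0,0,0],
    [0,0,-1,0,0,0,0],
    [0,0,0,0,0,0,0],
  ],
)

```text
clock: 14.9
position: [0.5888, 0.0997, 0.0645]
tool_rot: [-2.086, 1.571, 2.791]
force: [0.0, -0.3, 0.2]
grip_width: -0.0003
```

>>> play_rows(
  deltas=[
    [0,0,-1,0,0,0,0],
    [0,0,-1,0,0,0,0],
    [0,0,0,0,0,0,0],
  ],
)

```text
clock: 15.28
position: [0.5889, 0.0996, 0.0631]
tool_rot: [2.155, 1.57, 0.749]
force: [-3.9, -1.1, 10.2]
grip_width: 0.0001
```

>>> play_rows(
  deltas=[
    [0,0,-1,0,0,0,0],
    [0,0,0,0,0,0,0],
  ],
)

```text
clock: 15.52
position: [0.589, 0.0995, 0.0622]
tool_rot: [1.728, 1.57, 0.321]
force: [-3.5, -1.4, 11.3]
grip_width: -0.0001
```

>>> play_rows(
  deltas=[
    [0,0,-1,0,0,0,0],
    [0,0,0,0,0,0,0],
  ],
)

```text
clock: 15.78
position: [0.589, 0.0994, 0.061]
tool_rot: [1.241, 1.57, -0.165]
force: [-1.7, -1.5, 8.9]
grip_width: 0.0001
```

>>> play_rows(
  deltas=[
    [0,0,-1,0,0,0,0],
    [0,0,0,0,0,0,0],
  ],
)

```text
clock: 16.02
position: [0.5889, 0.0992, 0.0599]
tool_rot: [0.635, 1.57, -0.771]
force: [-2.0, -2.7, 6.3]
grip_width: -0.0
```

>>> play_rows(
  deltas=[
    [0,0,-1,0,0,0,0],
    [0,0,0,0,0,0,0],
  ],
)

```text
clock: 16.27
position: [0.5889, 0.0992, 0.0587]
tool_rot: [0.355, 1.57, -1.052]
force: [0.3, -3.2, 4.0]
grip_width: 0.0001
```

>>> play_rows(
  deltas=[
    [0,0,-1,0,0,0,0],
    [0,0,0,0,0,0,0],
  ],
)

```text
clock: 16.52
position: [0.5888, 0.0996, 0.0575]
tool_rot: [1.326, 1.571, -0.081]
force: [-0.5, -1.4, 1.4]
grip_width: 0.0002
```

>>> play_rows(
  deltas=[
    [0,0,-1,0,0,0,0],
    [0,0,0,0,0,0,0],
  ],
)

```text
clock: 16.77
position: [0.5886, 0.1, 0.0564]
tool_rot: [-2.229, 1.57, 2.648]
force: [0.6, 0.3, 0.5]
grip_width: -0.0004
```

>>> play_rows(
  deltas=[
    [0,0,-0.7,0,0,0,0],
    [0,0,0,0,0,0,0],
  ],
)

```text
clock: 17.02
position: [0.5887, 0.0998, 0.0558]
tool_rot: [-2.136, 1.571, 2.741]
force: [-0.7, -0.8, -0.3]
grip_width: -0.0
```

The frame is shut: force peaked at 12 N, fell away, and is now free. I'll lift off, back away and check, then measure the bar.

>>> play_rows(
  deltas=[
    [0,0,15,0,0,0,0],
    [0,0,40,0,0,0,0],
    [-10,-50,40,0,0,0,28],
    [-20,-60,0,0,0,0,28],
    [-20,-60,0,0,0,0,28],
    [-20,-20,0,0,0,0,28],
    [0,0,0,0,0,0,28],
  ],
)

```text
clock: 17.9
position: [0.5186, -0.0891, 0.1506]
tool_rot: [1.403, 1.57, -0.007]
force: [0.9, 0.2, -0.1]
grip_width: 0.0284
```

```bash
python3 - <<'E'
from h import *
im=cv2.cvtColor(grab('side','s5'),cv2.COLOR_RGB2BGR);t=cv2.cvtColor(grab('top','t5'),cv2.COLOR_RGB2BGR)
o=np.zeros((600,800,3),np.uint8)
o[:,:500]=cv2.resize(im[250:370,200:300],(500,600),interpolation=cv2.INTER_CUBIC)
o[:,500:]=cv2.resize(t[160:280,215:275],(300,600),interpolation=cv2.INTER_CUBIC)
cv2.imwrite('pics/cs5.png',o)
E
```

```text
(no output)
```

View pics/cs5.png

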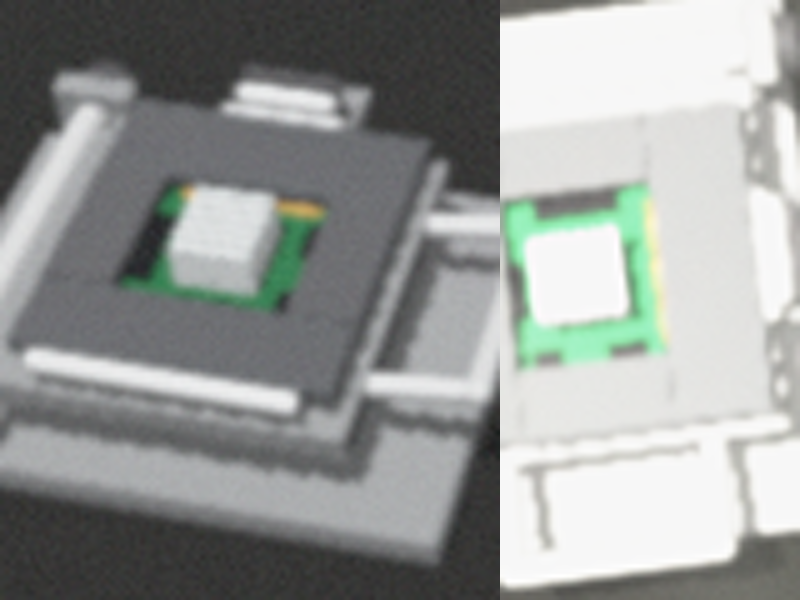

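The frame is flat and its lip is under the catch roller (crop 285,108), with the board clipped in. Now I'll measure the bar's ridge by brightness.

```bash
python3 - <<'E'
from h import *
g=cv2.cvtColor(cv2.imread('pics/s5.png'),cv2.COLOR_BGR2GRAY)
pts=[]
for v in range(298,326,3):
    r=g[v,288:314].astype(int); u=np.where(r>190)[0]; 
    print(v,r.tolist() if v in(304,316) else '', u.min()+288 if len(u) else None,u.max()+288 if len(u) else None)
    if len(u): pts.append([u.mean()+288,v])
P=onz('side',pts,0.047)*1000;print(P.round(1)[:, :2].tolist())
# expected: bar centre at nest - d*X ; angle
l=cv2.fitLine(P[:,:2].astype(np.float32),cv2.DIST_L2,0,.01,.01).ravel();print(l)
th=np.radians(9.2);X=np.array([np.cos(th),np.sin(th)]);print('along X from nest',(P[:,:2]-[586,134.5])@X)
for d in(92,97,102):
  c=np.array([586,134.5])-d*X;print(d,c,proj('side',[[*c/1e3,.047]]),proj('top',[[*c/1e3,.047]]))
t=cv2.cvtColor(cv2.imread('pics/t5.png'),cv2.COLOR_BGR2GRAY);print(t[245:285,240].tolist())
E
```

```text
298  303 306
301  302 305
304 [156, 156, 157, 145, 145, 150, 152, 141, 135, 131, 135, 144, 171, 211, 221, 221, 211, 180, 130, 83, 53, 53, 55, 55, 53, 55] 301 304
307  299 303
310  298 302
313  297 301
316 [172, 172, 175, 175, 176, 171, 174, 176, 192, 212, 221, 223, 212, 184, 138, 85, 49, 46, 34, 36, 36, 31, 46, 46, 54, 53] 296 300
319  295 299
322  294 298
325  288 297
[[495.8, 91.6], [494.8, 98.5], [493.7, 105.4], [493.5, 112.4], [492.5, 119.1], [491.5, 125.6], [490.6, 132.1], [489.6, 138.5], [488.7, 144.8], [491.5, 152.4]]
[ 1.00758895e-01 -9.94910896e-01  4.92222717e+02  1.22042435e+02]
along X from nest [-95.90841192 -95.81728937 -95.72746712 -94.82395261 -94.74216871
 -94.66152758 -94.58200552 -94.50357946 -94.42622699 -90.43444371]
92 [495.18346361 119.79093073] [[298.33939265 309.89684387]] [[238.58980068 269.26610188]]
97 [490.24778229 118.99152479] [[301.29113247 310.33053364]] [[238.9289234  272.16698784]]
102 [485.31210096 118.19211886] [[304.24969476 310.7649039 ]] [[239.26821998 275.07129914]]
[220, 219, 241, 247, 246, 221, 210, 240, 248, 247, 247, 247, 247, 247, 247, 247, 247, 247, 247, 247, 247, 247, 247, 247, 247, 247, 247, 248, 250, 207, 124, 89, 94, 101, 105, 107, 105, 106, 106, 105]
```

>>> play_rows(
  deltas=[
    [-5.5,41.6,0,0,0,0,28],
    [-5.5,41.6,0,0,0,0,28],
    [-5.5,41.6,0,0,0,0,28],
    [-5.5,41.6,0,0,0,0,28],
    [-5.5,41.6,0,0,0,0,28],
    [0,0,-20,0,0,0,28],
    [0,0,-30,0,0,0,28],
    [0,0,0,0,0,0,28],
  ],
)

```text
clock: 19.0
position: [0.4913, 0.1217, 0.0984]
tool_rot: [-1.404, 1.568, -2.808]
force: [0.9, 0.6, 0.5]
grip_width: 0.0283
```

>>> play_rows(
  deltas=[
    [0,0,-20,0,0,0,28],
    [0,0,-15,0,0,0,28],
    [0,0,-15,0,0,0,28],
    [0,0,-10,0,0,0,28],
    [0,0,0,0,0,0,28],
  ],
)

```text
clock: 19.62
position: [0.4919, 0.1207, 0.039]
tool_rot: [-1.401, 1.57, -2.807]
force: [-0.5, 0.5, -0.9]
grip_width: 0.0279
```

No contact. I'll go down the last 10 mm and close on the bar.

>>> play_rows(
  deltas=[
    [0,0,-9,0,0,0,28],
    [0,0,0,0,0,0,28],
    [0,0,0,0,0,0,20],
    [0,0,0,0,0,0,14],
    [0,0,0,0,0,0,8],
    [0,0,0,0,0,0,8],
    [0,0,0,0,0,0,8],
  ],
  grip_force=40,
)

```text
clock: 20.5
position: [0.4911, 0.1207, 0.0306]
tool_rot: [-1.712, 1.569, -3.118]
force: [-8.0, -0.7, 8.2]
grip_width: 0.0085
```

>>> play_rows(
  deltas=[
    [0.6,0.1,7.5,0,0,0,8],
    [0.6,0.1,7.5,0,0,0,8],
    [1.2,0.2,7.4,0,0,0,8],
    [1.2,0.2,7.4,0,0,0,8],
    [1.8,0.3,7.3,0,0,0,8],
    [1.8,0.3,7.3,0,0,0,8],
    [2.4,0.4,7.1,0,0,0,8],
    [2.4,0.4,7.1,0,0,0,8],
  ],
  grip_force=60,
)

```text
clock: 21.5
position: [0.5027, 0.1225, 0.0891]
tool_rot: [-1.488, 1.568, -2.894]
force: [-5.7, -1.2, -7.8]
grip_width: 0.009
```

>>> play_rows(
  deltas=[
    [3,0.5,6.9,0,0,0,8],
    [3,0.5,6.9,0,0,0,8],
    [3.6,0.6,6.6,0,0,0,8],
    [3.6,0.6,6.6,0,0,0,8],
    [4.2,0.7,6.2,0,0,0,8],
    [4.2,0.7,6.2,0,0,0,8],
    [4.7,0.7,5.8,0,0,0,8],
    [0,0,0,0,0,0,8],
  ],
)

```text
clock: 22.5
position: [0.5281, 0.1264, 0.1347]
tool_rot: [-1.581, 1.566, -2.988]
force: [-19.7, -4.7, 16.9]
grip_width: 0.0088
```

```bash
python3 - <<'E'
from h import *
s=telemetry.observe();print(s['position'],s['force'],s['moment'],s['grip_width'])
im=cv2.cvtColor(grab('side','s6'),cv2.COLOR_RGB2BGR)
cv2.imwrite('pics/cs6.png',cv2.resize(im[220:370,180:330],(600,600),interpolation=cv2.INTER_CUBIC))
E
```

```text
[0.52813312 0.12640491 0.13472718] [-19.66348975  -4.7397085   16.85899455] [-0.9870199   4.37652048 -0.11087157] 0.008783258540614899
```

View pics/cs6.png

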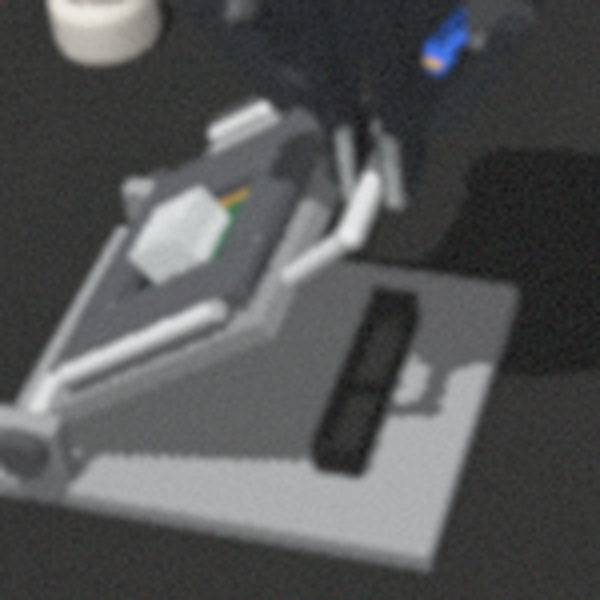

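The bed is at about 37.7° with the frame still shut, and the 26 N on the tool is nearly all radial. I'll finish the arc and ease the radial load.

>>> play_rows(
  deltas=[
    [1.2,0.2,2.6,0,0,0,8],
    [1.2,0.2,2.6,0,0,0,8],
    [0,0,0.4,0,0,0,8],
    [0,0,0,0,0,0,8],
    [0,0,0,0,0,0,8],
  ],
)

```text
clock: 23.18
position: [0.5321, 0.127, 0.14]
tool_rot: [-1.308, 1.569, -2.714]
force: [-6.2, -3.6, -4.0]
grip_width: 0.0086
```

```bash
python3 - <<'E'
from h import *
s=telemetry.observe();p=s['position']*1000;print(p,s['force'],s['grip_width'])
dz=p[2]-30.6;f=np.radians(np.arange(36,44,.01));print('tilt from dz',np.degrees(f[np.argmin(abs(172*np.sin(f)+6*np.cos(f)-6-dz))]))
im=cv2.cvtColor(grab('side','s7'),cv2.COLOR_RGB2BGR)
E
```

```text
[532.06598459 126.97795832 139.98986283] [-6.22877346 -3.55927875 -3.97348963] 0.00864900759844128
tilt from dz 40.099999999999184
```

>>> play_rows(
  deltas=[
    [0,0,0,0,0,0,12],
    [0,0,0,0,0,0,16],
    [0,0,0,0,0,0,18],
    [0,0,0,0,0,0,18],
    [0,0,8,0,0,0,18],
    [0,0,15,0,0,0,18],
    [0,0,30,0,0,0,18],
    [-20,0,40,0,0,0,18],
  ],
)

```text
clock: 24.22
position: [0.513, 0.1273, 0.2343]
tool_rot: [0.071, 1.57, -1.336]
force: [-0.9, -0.2, 1.5]
grip_width: 0.018
```

>>> play_rows(
  deltas=[
    [0,-40,30,0,0,0,18],
    [0,-60,0,0,0,0,18],
    [0,-60,0,0,0,0,18],
    [0,-60,0,0,0,0,18],
    [0,0,0,0,0,0,18],
  ],
)

```text
clock: 24.85
position: [0.5122, -0.0973, 0.2643]
tool_rot: [0.715, 1.569, -0.698]
force: [-0.3, 0.3, -0.1]
grip_width: 0.0182
```

```bash
python3 - <<'E'
from h import *
s=telemetry.observe();print(s['position'],s['force'])
im=cv2.cvtColor(grab('side','s8'),cv2.COLOR_RGB2BGR)
t=cv2.cvtColor(grab('top','t8'),cv2.COLOR_RGB2BGR)
o=np.zeros((600,800,3),np.uint8)
o[:,:560]=cv2.resize(im[220:370,170:310],(560,600),interpolation=cv2.INTER_CUBIC)
o[:380,560:]=cv2.resize(t[150:302,200:296],(240,380),interpolation=cv2.INTER_CUBIC)
cv2.imwrite('pics/cs8.png',o)
E
```

```text
[ 0.51220625 -0.09733441  0.26425573] [-0.25858568  0.34715499 -0.09809807]
```

View pics/cs8.png

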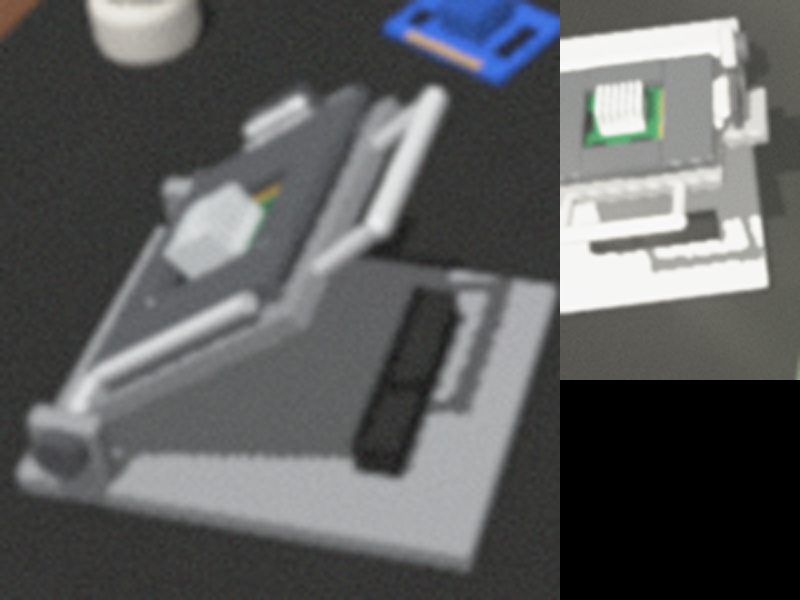

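The bed stays up, the frame is shut with its lip under the catch, and the board is visible through the window. A last numeric check of the tilt, from the bar line in the side view:

```bash
python3 - <<'E'
from h import *
th=np.radians(9.2);X=np.array([np.cos(th),np.sin(th)]);Y=np.array([-X[1],X[0]])
g=cv2.cvtColor(cv2.imread('pics/s8.png'),cv2.COLOR_BGR2GRAY)
pts=[]
for v in range(248,274,3):
    r=g[v,262:282].astype(int);u=np.where(r>190)[0]
    if len(u): pts.append([u.mean()+262,v])
pts=np.array(pts);print(pts.tolist())
b=np.array([490.7,119.3]);H=b+172*X
for name,s in(('flat s5',None),):
  for d in(0,36,38,40,42,44):
    f=np.radians(d);c=H+(-172*np.cos(f)+6*np.sin(f))*X;z=38+172*np.sin(f)+6*np.cos(f)+3
    q=proj('side',[[*(c+k*Y)/1e3,z/1e3] for k in(-30,30)])
    line=lambda v:q[0,0]+(v-q[0,1])*(q[1,0]-q[0,0])/(q[1,1]-q[0,1])
    print(d,q.round(1).tolist(),'meas-pred col', (pts[:,0]-line(pts[:,1])).mean().round(2) if d else '')
# normal-plane rays: intersect viewing rays with cylinder of radius 172 about hinge is implicit above
E
```

```text
[[275.0, 248.0], [271.5, 251.0], [270.57142857142856, 254.0], [272.0, 257.0], [270.5, 260.0], [269.0, 263.0], [268.0, 266.0], [266.5, 269.0], [265.0, 272.0]]
0 [[305.1, 297.3], [296.6, 324.3]] meas-pred col 
36 [[280.3, 249.9], [269.4, 276.0]] meas-pred col -6.3
38 [[277.8, 247.4], [266.6, 273.4]] meas-pred col -2.58
40 [[275.1, 244.8], [263.8, 270.8]] meas-pred col 1.29
42 [[272.4, 242.4], [260.8, 268.2]] meas-pred col 5.3
44 [[269.5, 239.9], [257.7, 265.7]] meas-pred col 9.45
```

Three readings disagree slightly: TCP height gives 40.1°, while TCP x-travel and the camera (corrected by the flat view) give about 38.8°. The bar probably slipped a little down the pads. There's plenty of time, so I'll regrip and raise it about 1.2°.

>>> play_rows(
  deltas=[
    [0,60,0,0,0,0,18],
    [0,60,0,0,0,0,18],
    [0,60,0,0,0,0,18],
    [0,44.5,-30,0,0,0,18],
    [20,0,-20,0,0,0,18],
    [0,0,0,0,0,0,18],
  ],
)

```text
clock: 25.7
position: [0.5325, 0.1335, 0.2119]
tool_rot: [-1.212, 1.569, -2.616]
force: [-0.3, -0.2, 0.0]
grip_width: 0.0177
```

>>> play_rows(
  deltas=[
    [0,0,-25,0,0,0,18],
    [0,0,-25,0,0,0,18],
    [0,0,-15,0,0,0,18],
    [0,0,-10,0,0,0,18],
    [0,0,0,0,0,0,18],
  ],
)

```text
clock: 26.32
position: [0.5327, 0.1321, 0.1379]
tool_rot: [-1.589, 1.57, -2.995]
force: [-0.6, 0.6, 0.3]
grip_width: 0.018
```

>>> play_rows(
  deltas=[
    [0,0,0,0,0,0,14],
    [0,0,0,0,0,0,8],
    [0,0,0,0,0,0,8],
    [0,0,0,0,0,0,8],
  ],
)

```text
clock: 26.82
position: [0.5312, 0.1318, 0.1382]
tool_rot: [-1.72, 1.568, -3.126]
force: [-11.8, -2.0, 9.2]
grip_width: 0.0085
```

>>> play_rows(
  deltas=[
    [0.6,0.1,1.6,0,0,0,8],
    [0.6,0.1,1.6,0,0,0,8],
    [0.5,0.1,0.8,0,0,0,8],
    [0,0,0,0,0,0,8],
    [0,0,0,0,0,0,8],
  ],
)

```text
clock: 27.45
position: [0.5342, 0.1322, 0.1419]
tool_rot: [-1.595, 1.57, -3.002]
force: [-6.2, -1.6, -3.7]
grip_width: 0.0086
```

>>> play_rows(
  deltas=[
    [0,0,0,0,0,0,12],
    [0,0,0,0,0,0,16],
    [0,0,0,0,0,0,18],
    [0,0,0,0,0,0,18],
    [0,0,8,0,0,0,18],
    [0,0,15,0,0,0,18],
    [0,0,30,0,0,0,18],
    [-20,0,40,0,0,0,18],
  ],
)

```text
clock: 28.45
position: [0.5147, 0.132, 0.2363]
tool_rot: [0.092, 1.57, -1.315]
force: [0.4, 0.4, 0.1]
grip_width: 0.0182
```

>>> play_rows(
  deltas=[
    [0,-40,30,0,0,0,18],
    [0,-60,0,0,0,0,18],
    [0,-60,0,0,0,0,18],
    [0,-60,0,0,0,0,18],
    [0,0,0,0,0,0,18],
  ],
)

```text
clock: 29.08
position: [0.5139, -0.0925, 0.2663]
tool_rot: [0.726, 1.569, -0.687]
force: [0.4, 1.6, -0.1]
grip_width: 0.0178
```

```bash
python3 - <<'E'
from h import *
print(telemetry.observe()['force'])
a=grab('side','s9')
im=cv2.imread('pics/s9.png');t0=cv2.imread('pics/s8.png')
g=cv2.cvtColor(im,cv2.COLOR_BGR2GRAY);pts=[]
for v in range(248,274,3):
    u=np.where(g[v,258:282]>190)[0]
    if len(u): pts.append([u.mean()+258,v])
print(pts)
o=np.hstack([cv2.resize(x[220:370,170:310],(400,430),interpolation=cv2.INTER_CUBIC) for x in(t0,im)])
cv2.imwrite('pics/cs9.png',o)
E
```

```text
[ 0.42698964  1.6135149  -0.08824457]
[[np.float64(271.5), 248], [np.float64(269.1666666666667), 251], [np.float64(270.5), 254], [np.float64(269.0), 257], [np.float64(267.5), 260], [np.float64(266.5), 263], [np.float64(265.0), 266], [np.float64(263.5), 269], [np.float64(262.0), 272]]
```

View pics/cs9.png

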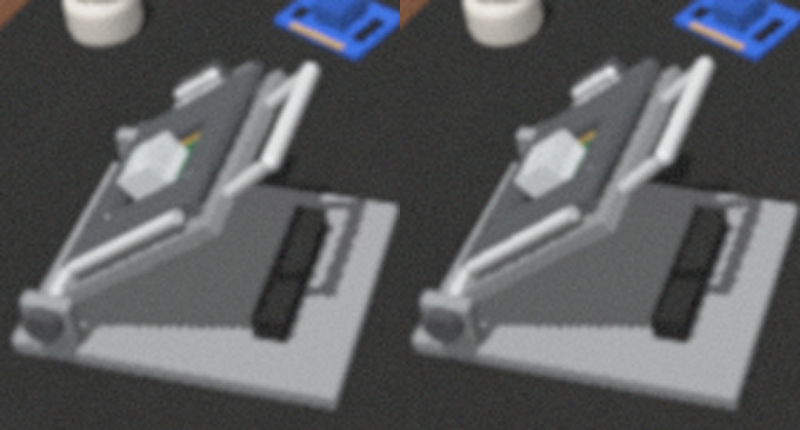

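The bar moved up by about 1.5°. With the offset seen in the flat view taken out, the camera gives about 40°. Frame and board are still clipped in, and the gripper is clear.

```bash
python3 -c "
from workcell import workorder; print(workorder.job_done())"
```

```text
the job is handed in; nothing more can be done
None
```

The job is handed in at about 29 s. The board with the heat sink lies in the recess, the frame is snapped under the roller catch, and the bed stands at about 40° with the board clipped in.

- **Board:** it lies flat inside the rails, with gaps on all sides when viewed before the frame was folded.
- **Frame:** I pushed it over with shut fingers and never gripped it. The highest push reading was about 12 N. The force then fell to zero, and the pictures show the lip under the catch.
- **Tilt:** after the first lift the readings disagreed. Tool height gave 40.1°, but tool x-travel and the camera gave about 38.8°. I regripped the bar, raised it a little over 1°, and the x-travel and corrected side view then gave about 40°, give or take 1°. While lifting, the bar grip showed a brief side load of about 26 N, which I eased before letting go.
- **Last check:** the bed held still after release with the gripper clear of everything. I did not touch the other boards, the spool or the jar.

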